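# Set the damping valve of the station barometer

## Task

Lift open the clear cover of the sloping barometer (it has a black handle) until it rests back on its stop and stays there. Then turn the brass thumbscrew of the damping valve clockwise until it bottoms on its seat, and back it off a quarter turn. Let go, leave the cover open, and leave the other things on the shelf where they are.

Things in the scene. Friction and masses are not known exactly. Their poses are not given: they have to be found in the camera images.
- console: Barometer: cream wedge-shaped case fixed to the shelf, 135 deep (x), 240 wide (y), 65 mm high in front, 121 at the back. Its deck slopes up 25 deg from front to hinge, with a dial (left) and the valve (right). Origin: shelf level, 70 behind the front. x from low front (robot side) to high back, y left, z up. Out of the deck, square to it: (-0.423, 0, 0.906); up the slope: (0.906, 0, 0.423).
- cover (a joint): Clear plastic dust cover with a blue frame, a tray 142 x 246 mm, 50 deep, lying over the sloping deck, hinged along the deck's upper edge. rad: 0 = shut; 2.01 (115 deg) = on its stop, standing upright behind the deck. Past about 1.7 it falls back on the stop by itself, below about 1.4 it falls shut. About 0.3 kg; no latch.
- cover_hinge (a point): Middle of the cover's hinge line, which runs along the barometer's y at the deck's upper edge, 50 mm behind its origin and 121 mm up. Fixed.
- cover_handle (a point): Middle of the grip bar of the cover's black D handle: round bar 10 mm thick, 80 long, parallel to the hinge, on two legs in front of the cover's front edge (gap 41 mm to the cover, 70 between legs). 189 mm from the hinge line. Moves with the cover: shut, it is 135 mm in front of the barometer's origin, 83 mm up; on the stop it is on top of the cover, 305 mm up, 94 mm behind the origin.
- thumbscrew (a joint): Brass valve thumbscrew, right-hand thread (1.25 mm a turn), axis square to the deck (25 deg from vertical, leaning to the robot). rad: 0 = bottomed, a hard stop; grows counter-clockwise seen looking down on the deck; quarter turn = 1.57. Stiff (0.05 N m), stays where left. Starts 1.9 to 2.9 out. At 0 its flat head lies along the barometer's y, at a quarter turn up and down the slope.
- thumbscrew_grip (a point): Point on the thumbscrew's axis at the height to grip, 31 mm out from the deck. Its head is a flat brass paddle 10 mm thick, 32 wide, from 13 to 40 mm out from the deck, black stripe on one half. The valve body below is 36 mm across, under 10 mm tall, as is all else on the deck. Black marks on the deck stand at each quarter turn round it.
- rack: Bystander: wooden test-tube rack 200 x 60 x 78 mm, long along its x; origin at the centre of its underside. With its tubes 144 mm tall.
- tube0: Bystander: sealed glass sample tube, 19 mm thick and 130 mm long, red cap, upright in the rack; origin at its foot.
- tube1: Bystander: sealed glass sample tube, same size, white cap, upright in the rack; origin at its foot.
- tube2: Bystander: sealed glass sample tube, same size, green cap, upright in the rack; origin at its foot.
- thermometer: Bystander: brass thermometer lying flat, 190 x 30 x 16 mm, long along its x; origin at the centre of its underside.
- dome: Bystander: pale blue plastic sensor dome, 94 mm across, 51 mm tall, beside the barometer; origin at the centre of its underside.
- weight: Bystander: slate calibration weight with a steel ring handle, 62 mm across, 83 mm tall, beside the barometer; origin at the centre of its underside.

How it is judged (in metres and radians):
On the way, in this order (a step that is already met when the one before it is completed fails the run):
1. the cover is open and rests on its stop (value of joint cover above 1.92 rad and velocity of joint cover below 0.1 rad/s), for 0.3 s.
2. the thumbscrew is bottomed on its seat (value of joint thumbscrew below 0.07 rad), for 0.1 s.
3. the thumbscrew is backed off a quarter turn (value of joint thumbscrew between 1.309 and 1.833 rad), for 0.2 s.
At the end, for the whole second after the job is handed in: The cover rests open on its stop (1.92 rad or more, still) and the thumbscrew, having been bottomed (within 0.07 rad of its seat), stands a quarter turn out: 1.571 rad give or take 15 degrees (1.309 to 1.833) (all of step 3 and value of joint cover above 1.92 rad and velocity of joint cover between -0.05 and 0.05 rad/s); the robot touches nothing.
It fails at once if a bystander (dome, weight, thermometer, rack or a tube) is moved more than 25 mm (distance of any of dome, weight, thermometer, rack, tube0, tube1, tube2 from where it was at the start of the episode above 0.025 m).
It also fails if it takes over 72 s, if anything falls off the work surface, if the arm or the gripper's body presses on something with over 40 N, if the wrist force passes 120 N, or if a joint passes its speed limit or range.

## Robot

A 6-joint arm with a two-finger parallel gripper is mounted at the origin on the work surface. World frame = base frame: x ahead of the robot, y to its left, z up, the work surface at z = 0. Lengths are in m, angles in degrees, forces in N, time in s.
With the tool pointing down it reaches from about 0.325 to 1 m from the base axis. Payload 5.1 kg.
Tool frame: the origin (TCP) lies on the mounting face of the last link; the fingertips stand 173 mm ahead of it and the grasp point (between the pads) lies 155 mm ahead of it; z points along the fingers, y is the line along which they close (so a half turn about z gives the same grasp; the last joint's range is limited). The gripper opens to 85 mm and grips with 20 to 120 N. Pads are 22 mm wide; open, the fingers measure 114 mm over their backs; the gripper's body (76 mm by 85 mm) begins 54 mm behind the grasp point. The pads swing forward as they close: fully open they stand 13 mm farther back than shut.
Start: joints at [68.778, 7.093, 94.555, -0, 78.352, -4.733], TCP at [0.185, 0.623, 0.405] pointing down, gripper open.
Joint ranges: [-149.61, 149.61], [-58.7, 133.49], [1.44, 155.28], [-77.14, 257.14], [18.33, 153.61], [-166.67, 166.67]. Speed limits (degrees/s): [147.25, 147.25, 180, 180, 180, 180].

## Interface

Orientations are given as [roll, pitch, yaw] about the fixed x, y, z axes, in that order (R = Rz(yaw) Ry(pitch) Rx(roll)).
In Python, from cell import bot, fingers, solver, vision gives the robot as it stands. Calls block until the motion is done:
- bot.movep(position, orientation): joint-space move of the TCP to a pose.
- bot.move_straight(position, rotation=None, v=0.15): straight line of the TCP; rotation=None keeps the orientation; v is the mean speed in m/s.
- bot.move_joints(angles): joint-space move.
- fingers.open_jaws() and fingers.close_gripper(grip_force=None): open the fingers fully, or close them until they stop; grip_force is the grip in N (None keeps the last).
- bot.hold(seconds).
- solver.solve_ik(position, orientation): joint angles nearest the present ones, or None.
- vision.snapshot(name): name is "scene" or "top"; returns a dict with "color" (420x560x3 uint8, blue, green, red), "z_map" (420x560 float32, m along the optical axis (not along the pixel's ray), 0 where there is no reading), "fx", "fy", "cx", "cy" (pixels), "D" ([k1, k2, p1, p2, k3] as OpenCV has them; the pictures are not rectified), "origin" and "orientation" of the camera in the world. Camera axes: x right, y up, looking along -z (the intrinsics and any distortion apply to the point x, -y, -z); pixel columns grow to the right and rows downward; lengths in m; the calibration is good to about 2 mm. A picture is of the moment at which its call begins.
A pose or a line that the arm cannot do raises bot.Unreachable and nothing moves.
- bot.finish_job(): hands the job in; it is judged then, once.
Readings, each from a call of its own:
- bot.get_clock(): time.
- bot.get_joint_pos(): joint angles.
- bot.get_qd(): joint speeds.
- bot.get_joint_torque(): joint torques, N m.
- bot.get_tcp_pos(): TCP position.
- bot.get_tool_rot(): TCP orientation.
- bot.get_contact_force(): force on the tool from outside, world axes, zero at the start.
- bot.get_wrist_torque(): the same for the moment, N m.
- bot.get_opening(): finger opening in m.
- bot.get_finger_force(): force on a finger pad.
Only numpy, scipy, OpenCV 4.12 (cv2) and the standard library are available. Lean on these libraries where they do the work, as an engineer would, in place of code of your own. Each camera call takes 0.05 s, during which the arm holds its last target. There are 200 camera calls.

## Working session

There is one attempt and no reset: what is moved stays moved. The work goes in short steps, each a Python script; the robot and the scene stay as the last script left them, time stands still between calls to the robot, and variables do not carry over. Pictures are saved under pics/ and viewed, at most 10 in all, crops included, and the job is handed in when it is done.

```bash
mkdir -p pics; ls; cat > h.py <<'E'
import numpy as np, cv2
from scipy.spatial.transform import Rotation as R
from cell import bot, fingers, solver, vision
def cam_R(s):
    o=np.array(s["orientation"],float)
    return o if o.shape==(3,3) else R.from_euler('xyz',o,degrees=True).as_matrix()
def cloud(s):
    h,w=s["z_map"].shape
    u,v=np.meshgrid(np.arange(w),np.arange(h))
    K=np.array([[s["fx"],0,s["cx"]],[0,s["fy"],s["cy"]],[0,0,1]])
    p=cv2.undistortPoints(np.stack([u,v],-1).reshape(-1,1,2).astype(np.float64),K,np.array(s["D"],float)).reshape(h,w,2)
    z=s["z_map"][...,None]
    c=np.concatenate([p[...,:1]*z,-p[...,1:]*z,-z],-1)
    P=c@cam_R(s).T+np.array(s["origin"]); P[s["z_map"]==0]=np.nan
    return P
E
python3 - <<'E'
from h import *
for n in("scene","top"):
    s=vision.snapshot(n); cv2.imwrite(f"pics/{n}0.png",s["color"]); np.save(f"{n}0.npy",cloud(s))
    print(n,s["origin"],s["orientation"],s["fx"])
E
```

```text
pics
scene [1.14906927 1.00464233 1.01105153] [ 5.25753353e+01 -4.01970156e-02  1.47779259e+02] 487.81524287367955
top [0.45782033 0.02027983 1.39341085] [  3.0929501    0.27759747 -90.10868688] 381.5118157574901
```

View pics/scene0.png

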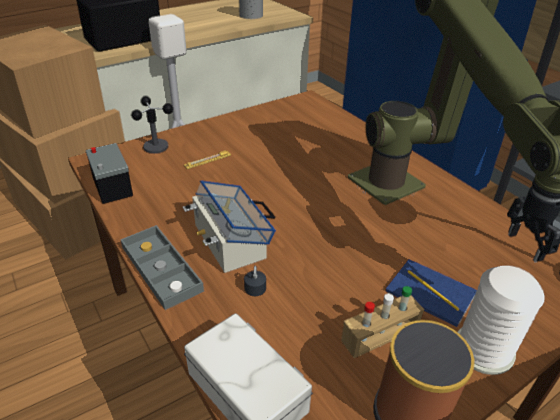

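View pics/top0.png

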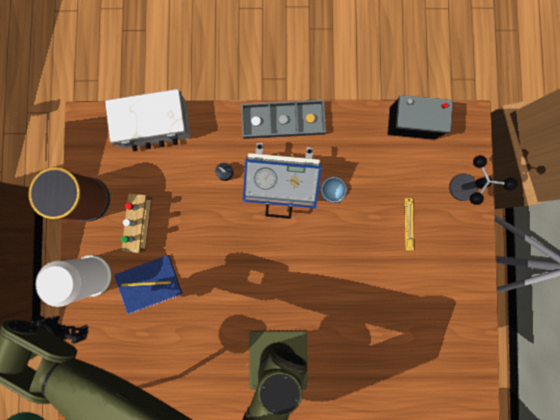

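The top view shows the barometer near (280,180), its handle at (278,211), the dome on its right at (333,189) and the weight on its left at (224,171). The rack and thermometer are well clear. Next I'll fit the barometer's pose.

```bash
python3 - <<'E'
from h import *
img=cv2.imread("pics/top0.png"); P=np.load("top0.npy")
hsv=cv2.cvtColor(img,cv2.COLOR_BGR2HSV)
roi=np.zeros(img.shape[:2],bool); roi[140:225,235:325]=1
blue=roi&(hsv[...,0]>100)&(hsv[...,0]<130)&(hsv[...,1]>120)&(hsv[...,2]>50)
Q=P[blue]; Q=Q[np.isfinite(Q[:,0])]
print("blue",len(Q),Q.min(0),Q.max(0))
(c,sz,a)=cv2.minAreaRect(Q[Q[:,2]>0.08][:,:2].astype(np.float32)); print(c,sz,a)
blk=roi.copy(); blk[:205]=0; blk[:, :262]=0; blk[:,295:]=0
blk&=(img.max(2)<45); B=P[blk]; B=B[(B[:,2]>0.06)&(B[:,2]<.13)]
print("handle",len(B),np.round(B[np.argsort(B[:,1])],3).tolist())
for n,rc in dict(dome=(189,333),weight=(171,224)).items(): print(n,P[rc])
cv2.imwrite("pics/crop.png",cv2.resize(img[135:225,205:355],None,fx=5,fy=5,interpolation=cv2.INTER_CUBIC))
S=np.load("scene0.npy"); im=cv2.imread("pics/scene0.png"); 
r=np.zeros(im.shape[:2],bool); r[195:225,245:280]=1
B=S[r&(im.max(2)<45)]; B=B[(B[:,2]>.06)]; print("handle scene",len(B),B.min(0),B.max(0),np.median(B,0))
E
```

```text
blue 400 [ 0.53840797 -0.13653998  0.1058722 ] [0.69366917 0.11807445 0.17518919]
(0.6152699589729309, -0.010261237621307373) (0.2459990233182907, 0.13491135835647583) 84.57032775878906
handle 59 [[0.536, -0.044, 0.104], [0.516, -0.041, 0.09], [0.513, -0.041, 0.091], [0.523, -0.041, 0.095], [0.519, -0.041, 0.096], [0.539, -0.041, 0.1], [0.526, -0.041, 0.099], [0.529, -0.041, 0.1], [0.532, -0.041, 0.103], [0.536, -0.041, 0.106], [0.509, -0.038, 0.086], [0.506, -0.038, 0.086], [0.513, -0.038, 0.089], [0.509, -0.035, 0.087], [0.506, -0.035, 0.088], [0.506, -0.031, 0.085], [0.509, -0.031, 0.089], [0.509, -0.028, 0.088], [0.506, -0.028, 0.089], [0.509, -0.024, 0.088], [0.506, -0.024, 0.092], [0.509, -0.021, 0.088], [0.506, -0.021, 0.089], [0.509, -0.017, 0.092], [0.509, -0.014, 0.088], [0.509, -0.01, 0.093], [0.51, -0.007, 0.085], [0.509, -0.004, 0.086], [0.509, -0.0, 0.089], [0.513, 0.003, 0.086], [0.509, 0.003, 0.087], [0.513, 0.007, 0.088], [0.509, 0.007, 0.088], [0.51, 0.01, 0.085], [0.513, 0.01, 0.089], [0.513, 0.013, 0.088], [0.513, 0.017, 0.086], [0.513, 0.02, 0.087], [0.513, 0.024, 0.086], [0.513, 0.027, 0.085], [0.513, 0.03, 0.091], [0.513, 0.034, 0.091], [0.516, 0.034, 0.085], [0.546, 0.037, 0.105], [0.536, 0.037, 0.105], [0.539, 0.037, 0.103], [0.543, 0.037, 0.101], [0.529, 0.037, 0.099], [0.533, 0.037, 0.096], [0.513, 0.037, 0.092], [0.527, 0.037, 0.09], [0.523, 0.037, 0.09], [0.52, 0.037, 0.089], [0.516, 0.037, 0.087], [0.526, 0.041, 0.094], [0.52, 0.041, 0.092], [0.523, 0.041, 0.092], [0.516, 0.041, 0.088], [0.513, 0.041, 0.087]]
dome [ 0.60584681 -0.1954848   0.05185048]
weight [0.6662726  0.18639575 0.0809412 ]
handle scene 63 [ 0.50832064 -0.04302935  0.08131141] [0.54340291 0.04559024 0.10178135] [0.51757024 0.00333268 0.0881573 ]
```

View pics/crop.png

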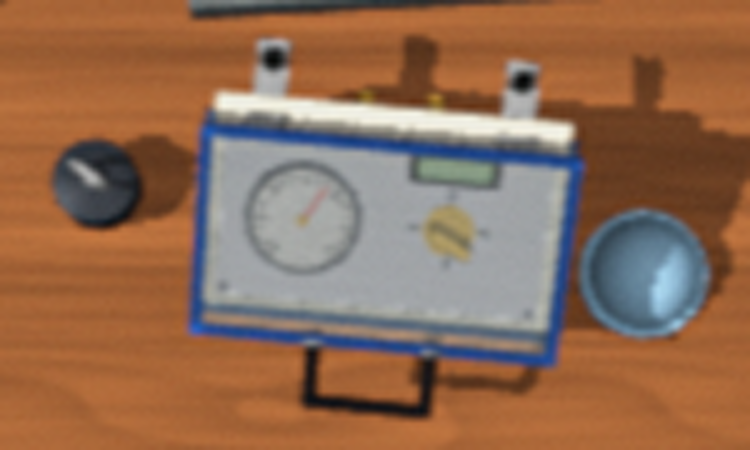

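The crop shows the handle bar at crop (310–430, 405) and the valve at crop (448,232), which is full-image (294.6,181.4). The barometer's yaw is about -5.4°. The gripper opens too wide to straddle the bar in the 41 mm gap from above. So I'll approach at 45°, with one finger above and one below, and swing towards vertical as the cover opens.

```bash
cat >> h.py <<'E'
YAW=np.radians(-5.4); H0=np.array([0.511,-0.001])
RZ=R.from_euler('z',YAW).as_matrix()
ORI=np.array([*H0,0])+RZ@np.array([.135,0,0])
def W(p): return ORI+RZ@np.array(p,float)
def rot(d,y):  # console-frame tool z and y -> world matrix
    d=np.array(d,float);y=np.array(y,float)
    return RZ@np.stack([np.cross(y,d),y,d],1)
def eul(M): return R.from_matrix(M).as_euler('xyz',degrees=True)
def tcp(p,M,back=0): return W(p)-M[:,2]*(.155+back)
def handle(a):  # console-frame bar centre
    t=np.radians(191.6)-a; return np.array([.05+.189*np.cos(t),0,.121+.189*np.sin(t)])
def cov(a,sgn,back=0,e0=-45,e1=-90):
    e=np.radians(e0+(e1-e0)*a/2.0); d=[np.cos(e),0,np.sin(e)]; y=sgn*np.array([-np.sin(e),0,np.cos(e)])
    M=rot(d,y); return tcp(handle(a),M,back),eul(M)
E
python3 - <<'E'
from h import *
for sgn in(1,-1):
  for e0 in(-40,-45,-50):
    print(sgn,e0)
    for a,b in((0,.10),(0,0),(.7,0),(1.4,0),(2.0,0),(2.,.1)):
        p,o=cov(a,sgn,b,e0); q=solver.solve_ik(p,o); print(a,np.round(p,3),None if q is None else np.round(q))
E
```

```text
1 -40
0 [0.316 0.017 0.247] [ -7. -50. 155.   3.  25.  -4.]
0 [0.393 0.01  0.183] None
0.7 [0.447 0.005 0.342] [ -6. -25. 130.   1.  42.  -1.]
1.4 [ 0.587 -0.008  0.447] [ -6.  -5. 104.   0.  67.  -1.]
2.0 [ 0.737 -0.022  0.46 ] [-6. 17. 78.  0. 85. -1.]
2.0 [ 0.737 -0.022  0.56 ] [-6. 16. 70.  0. 94. -1.]
1 -45
0 [0.331 0.016 0.263] [ -7. -46. 151.   2.  30.  -3.]
0 [0.402 0.009 0.193] None
0.7 [0.454 0.004 0.346] [ -6. -23. 129.   1.  45.  -1.]
1.4 [ 0.591 -0.009  0.448] [ -6.  -5. 103.   0.  69.  -1.]
2.0 [ 0.737 -0.022  0.46 ] [-6. 17. 78.  0. 85. -1.]
2.0 [ 0.737 -0.022  0.56 ] [-6. 16. 70.  0. 94. -1.]
1 -50
0 [0.348 0.014 0.278] [ -7. -42. 147.   2.  35.  -2.]
0 [0.412 0.008 0.202] None
0.7 [0.462 0.004 0.351] [ -6. -22. 127.   1.  49.  -1.]
1.4 [ 0.594 -0.009  0.449] [ -6.  -4. 102.   0.  70.  -1.]
2.0 [ 0.737 -0.022  0.46 ] [-6. 17. 78.  0. 85. -1.]
2.0 [ 0.737 -0.022  0.56 ] [-6. 16. 70.  0. 94. -1.]
-1 -40
0 [0.316 0.017 0.247] None
0 [0.393 0.01  0.183] None
0.7 [0.447 0.005 0.342] None
1.4 [ 0.587 -0.008  0.447] None
2.0 [ 0.737 -0.022  0.46 ] None
2.0 [ 0.737 -0.022  0.56 ] None
-1 -45
0 [0.331 0.016 0.263] None
0 [0.402 0.009 0.193] None
0.7 [0.454 0.004 0.346] None
1.4 [ 0.591 -0.009  0.448] None
2.0 [ 0.737 -0.022  0.46 ] None
2.0 [ 0.737 -0.022  0.56 ] None
-1 -50
0 [0.348 0.014 0.278] None
0 [0.412 0.008 0.202] None
0.7 [0.462 0.004 0.351] None
1.4 [ 0.594 -0.009  0.449] None
2.0 [ 0.737 -0.022  0.46 ] None
2.0 [ 0.737 -0.022  0.56 ] None
```

With the bar pinched, joint 3 runs past its limit at the start. The alternative is to grip one leg of the handle across y. The open finger fits between the legs, and the pads pivot freely on the leg.

```bash
cat >> h.py <<'E'
def leg(a,s=.023):
    u0=np.array([.906,0,.423]);n0=np.array([-.423,0,.906])
    c,si=np.cos(a),np.sin(a)   # opening turns x->-z.. (clockwise in xz)
    v=(-.1837+s)*u0+.0438*n0
    return np.array([.05+c*v[0]+si*v[2],.0375,.121-si*v[0]+c*v[2]])
def lp(a,sgn=1,back=0,e0=-85,e1=-30):
    e=np.radians(e0+(e1-e0)*min(a,1.9)/1.9); d=[np.cos(e),0,np.sin(e)]
    M=rot(d,[0,sgn,0]); return tcp(leg(a),M,back),eul(M)
E
python3 - <<'E'
from h import *
for sgn in(1,-1):
    for a,b in((0,.10),(0,0),(.5,0),(1.,0),(1.5,0),(1.9,0),(1.9,.1)):
        p,o=lp(a,sgn,b); q=solver.solve_ik(p,o); print(a,np.round(p,3),np.round(leg(a),3),None if q is None else np.round(q))
E
```

```text
0 [0.513 0.036 0.347] [-0.114  0.038  0.093] [ -2.  -9. 116.  -0.  68. -86.]
0 [0.522 0.036 0.247] [-0.114  0.038  0.093] [ -2.  -1. 119.  -0.  57. -86.]
0.5 [0.49  0.039 0.321] [-0.108  0.038  0.175] [ -1. -14. 123.  -2.  51. -85.]
1.0 [0.501 0.038 0.372] [-0.062  0.038  0.244] [ -1. -18. 123.  -3.  41. -84.]
1.5 [0.544 0.034 0.386] [0.01  0.038 0.283] [ -2. -14. 120.  -7.  26. -82.]
1.9 [0.591 0.029 0.363] [0.076 0.038 0.285] None
1.9 [0.505 0.037 0.413] [0.076 0.038 0.285] None
0 [0.513 0.036 0.347] [-0.114  0.038  0.093] [ -2.  -9. 116.  -0.  68.  94.]
0 [0.522 0.036 0.247] [-0.114  0.038  0.093] [ -2.  -1. 119.  -0.  57.  94.]
0.5 [0.49  0.039 0.321] [-0.108  0.038  0.175] [ -1. -14. 123.  -2.  51.  95.]
1.0 [0.501 0.038 0.372] [-0.062  0.038  0.244] [ -1. -18. 123.  -3.  41.  96.]
1.5 [0.544 0.034 0.386] [0.01  0.038 0.283] [ -2. -14. 120.  -7.  26.  98.]
1.9 [0.591 0.029 0.363] [0.076 0.038 0.285] None
1.9 [0.505 0.037 0.413] [0.076 0.038 0.285] None
```

```bash
python3 - <<'E'
from h import *
for e1 in(-125,-132):
    for a,b in((0,.10),(0,0),(.5,0),(1.,0),(1.5,0),(1.9,0),(1.95,0),(1.95,.12)):
        p,o=lp(a,1,b,-85,e1); q=solver.solve_ik(p,o); print(a,np.round(p,3),25-np.degrees(a)-(-85+(e1+85)*min(a,1.9)/1.9),None if q is None else np.round(q))
E
```

```text
0 [0.513 0.036 0.347] 110.0 [ -2.  -9. 116.  -0.  68. -86.]
0 [0.522 0.036 0.247] 110.0 [ -2.  -1. 119.  -0.  57. -86.]
0.5 [0.557 0.032 0.329] 91.87842603293252 [ -2.   0. 109.   0.  76. -87.]
1.0 [0.629 0.025 0.393] 73.75685206586505 [ -3.   9.  94.   1.  93. -87.]
1.5 [0.728 0.016 0.421] 55.63527809879757 [ -3.  22.  76.   1. 108. -88.]
1.9 [0.813 0.008 0.412] 41.1380189251436 [ -3.  36.  59.   1. 120. -88.]
1.95 [0.822 0.007 0.411] 38.273229949489476 [ -3.  37.  58.   1. 120. -88.]
1.95 [0.89  0.001 0.509] 38.273229949489476 [ -4.  48.  32.   2. 135. -87.]
0 [0.513 0.036 0.347] 110.0 [ -2.  -9. 116.  -0.  68. -86.]
0 [0.522 0.036 0.247] 110.0 [ -2.  -1. 119.  -0.  57. -86.]
0.5 [0.562 0.032 0.329] 93.72053129609041 [ -2.   1. 108.   0.  78. -87.]
1.0 [0.639 0.025 0.39 ] 77.44106259218083 [ -3.  11.  93.   1.  96. -87.]
1.5 [0.741 0.015 0.414] 61.161593888271256 [ -3.  25.  73.   1. 114. -88.]
1.9 [0.828 0.007 0.401] 48.1380189251436 [ -3.  39.  56.   2. 127. -88.]
1.95 [0.836 0.006 0.399] 45.273229949489476 [ -3.  41.  54.   2. 127. -88.]
1.95 [ 0.916 -0.002  0.488] 45.273229949489476 [ -4.  56.  22.   2. 144. -87.]
```

```bash
sed -i 's/e0=-85,e1=-30/e0=-85,e1=-132/' h.py; python3 - <<'E'
from h import *
p,o=lp(0,1,.1); bot.movep(p,o)
p,o=lp(0); bot.move_straight(p,o,v=.12); print(bot.get_contact_force())
fingers.close_gripper(30); print(bot.get_clock(),bot.get_opening(),bot.get_finger_force(),bot.get_contact_force())
p,o=lp(.15); bot.move_straight(p,o,v=.1); print(bot.get_contact_force(),bot.get_opening())
s=vision.snapshot("scene"); cv2.imwrite("pics/s1.png",cv2.resize(s["color"][150:290,160:330],None,fx=4,fy=4))
E
```

```text
[ 0.70830699 -0.06947366  0.28149813]
4.1833 0.009124622803821947 29.590612649917603 [ 0.56382423 13.57982389  0.45356496]
[ 2.84553257 13.39286392 -2.9329633 ] 0.008889393348296738
```

View pics/s1.png

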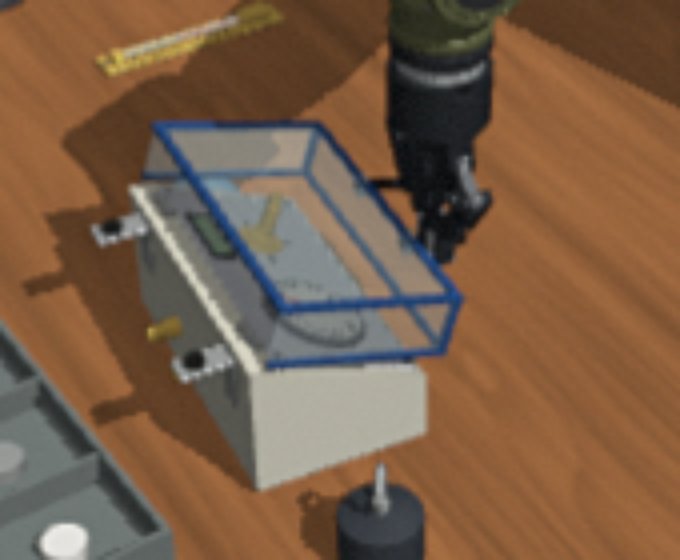

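The leg is held and the cover is lifting at crop (430,230). I'll continue along the arc, easing the sideways load with a 2 mm shift in y.

```bash
sed -i 's/,.0375,.121-si/,.0393,.121-si/' h.py; python3 - <<'E'
from h import *
for a in np.arange(.3,1.96,.15):
    p,o=lp(a); bot.move_straight(p,o,v=.15); f=np.array(bot.get_contact_force()); print(round(a,2),f.round(1),round(bot.get_opening(),4))
    if np.linalg.norm(f)>45 or bot.get_opening()<.007: print("STOP");break
print(bot.get_clock())
s=vision.snapshot("scene"); cv2.imwrite("pics/s2.png",cv2.resize(s["color"][90:290,130:380],None,fx=3,fy=3))
E
```

```text
0.3 [ 2.   7.9 -1.6] 0.0088
0.45 [-0.1  7.  -1.8] 0.0085
0.6 [-0.4  7.  -1.7] 0.0089
0.75 [ 0.2  6.2 -1.7] 0.0088
0.9 [-1.7  5.2 -0.4] 0.0086
1.05 [-1.8  7.3 -1.1] 0.0085
1.2 [-1.2  5.9 -0.3] 0.0086
1.35 [-1.2  5.4 -0.3] 0.0085
1.5 [-0.5  6.   0.9] 0.0085
1.65 [-1.8  5.6  1.1] 0.0089
1.8 [-1.3  5.9  2.6] 0.0088
1.95 [-0.3  6.1  2.2] 0.0088
8.9083
```

View pics/s2.png

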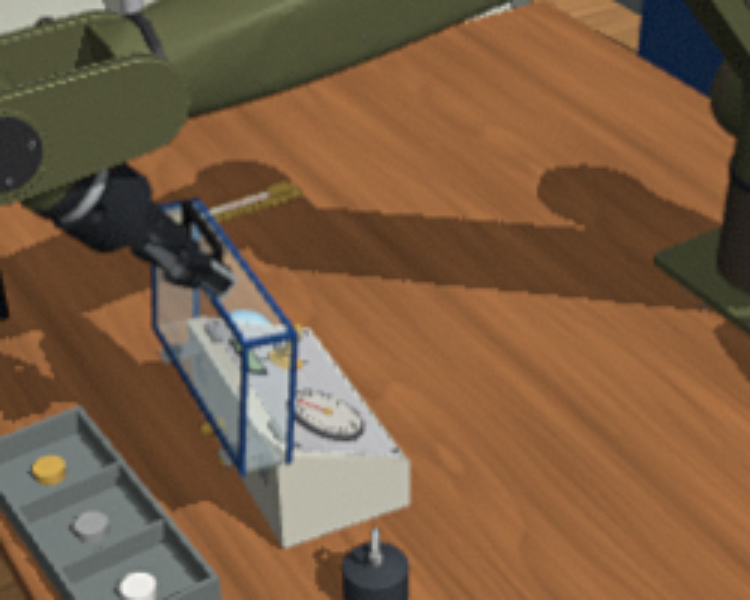

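The cover now stands upright, with the hand still holding it at crop (215,275). I'll release, retreat and measure the screw.

```bash
python3 - <<'E'
from h import *
fingers.open_jaws()
p,o=lp(1.95,1,.11); bot.move_straight(p,o,v=.15); print(bot.get_contact_force())
M=rot([0,0,-1],[0,1,0])
p2=np.array([.75,0.0,.60])
bot.movep(p2,eul(M)); bot.movep([.40,.10,.50],eul(M)); print(bot.get_clock(),bot.get_contact_force())
for n in("scene","top"):
    s=vision.snapshot(n); np.save(f"{n}1.npy",cloud(s)); cv2.imwrite(f"pics/{n}1.png",s["color"])
    np.savez(f"{n}1_cal.npz",K=[s["fx"],s["fy"],s["cx"],s["cy"]],D=s["D"],o=s["origin"],R=cam_R(s))
a=cv2.imread("pics/top1.png")[140:225,235:325]; b=cv2.imread("pics/scene1.png")[165:265,190:280]
cv2.imwrite("pics/c1.png",np.hstack([cv2.resize(a,(425,400),interpolation=cv2.INTER_CUBIC),cv2.resize(b,(360,400),interpolation=cv2.INTER_CUBIC)]))
E
```

```text
[-0.02807452 -0.0818254  -0.23238243]
12.7417 [-0.31379724  0.46831538 -0.02139822]
```

View pics/c1.png

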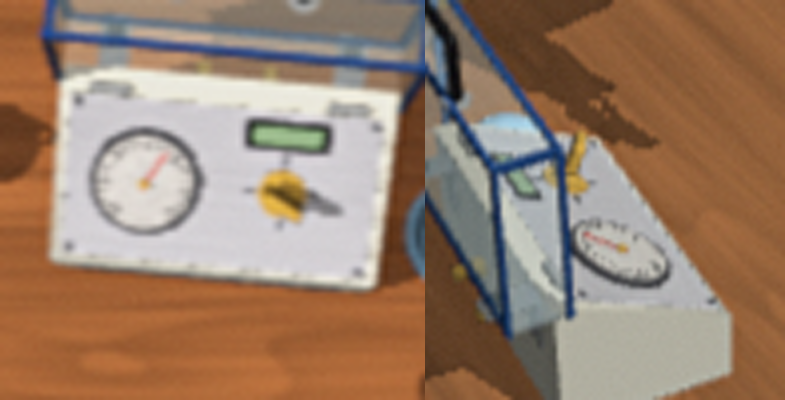

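The cover stays open. In the crop the valve is at (282,192), and the paddle runs from upper left to lower right. I'll fit its axis and angle from the depth clouds.

```bash
python3 - <<'E'
from h import *
T=np.load("top1.npy").reshape(-1,3); S=np.load("scene1.npy").reshape(-1,3)
img=cv2.imread("pics/top1.png")
# console outline check: cream front edge
for nm,P in(("top",T),("scene",S)):
    C=(P-ORI)@RZ
    h=C-np.array([.05,0,.121]); u=h@[.906,0,.423]; n=h@[-.423,0,.906]; y=C[:,1]
    m=(abs(y)<.10)&(u<-.01)&(u>-.13)&(abs(n)<.006)
    A=np.c_[u[m],y[m],np.ones(m.sum())]; co=np.linalg.lstsq(A,n[m],rcond=None)[0]
    print(nm,"deck n offset",m.sum(),np.median(n[m]),"tilt u,y deg",np.degrees(co[:2]))
    m=(abs(n)<.004)&(u<-.02)&(u>-.15)
    print(" deck y ext",np.nanpercentile(y[m&(abs(y)<.13)],[.5,99.5]),"u min",np.nanmin(np.where(m&(abs(y)<.1),u,0)))
    m=(n>.016)&(n<.045)&(y<0)&(y>-.10)&(u>-.12)&(u<-.02)
    Q=np.c_[u[m],y[m],n[m]]; print(" paddle pts",m.sum(),Q.mean(0))
    print(np.round(Q[np.argsort(Q[:,2])]*1000).astype(int).tolist())
# valve centre from top: brass+marks
hsv=cv2.cvtColor(img,cv2.COLOR_BGR2HSV)
P=np.load("top1.npy"); r=np.zeros(img.shape[:2],bool); r[165:200,280:312]=1
br=r&(hsv[...,0]>12)&(hsv[...,0]<32)&(hsv[...,1]>120)
C=(P[br]-ORI)@RZ; h=C-np.array([.05,0,.121]); print("brass",np.round(np.c_[h@[.906,0,.423],C[:,1],h@[-.423,0,.906]]*1000).astype(int).tolist())
for uv in((250,190),(286,158),(279,226)):
    c=P[int(round(140+uv[1]/4.706)),int(round(235+uv[0]/4.722))]; c=(c-ORI)@RZ; h=c-np.array([.05,0,.121]); print("mark",h@[.906,0,.423],c[1],h@[-.423,0,.906])
E
```

```text
top deck n offset 1439 0.0021099724386272702 tilt u,y deg [0.31692641 0.11933564]
 deck y ext [-0.11907789  0.11945011] u min -0.13494193590406703
 paddle pts 41 [-0.0637736  -0.04410461  0.03441446]
[[-59, -45, 17], [-59, -42, 18], [-62, -49, 19], [-56, -35, 20], [-61, -45, 22], [-59, -32, 24], [-67, -56, 24], [-63, -49, 28], [-65, -52, 29], [-59, -42, 30], [-56, -35, 30], [-68, -56, 32], [-55, -38, 32], [-70, -60, 34], [-66, -32, 34], [-61, -45, 34], [-64, -49, 35], [-58, -38, 36], [-71, -43, 37], [-60, -42, 37], [-58, -35, 37], [-58, -31, 37], [-64, -39, 37], [-61, -38, 38], [-73, -50, 38], [-73, -53, 39], [-66, -52, 39], [-67, -39, 39], [-69, -49, 40], [-70, -46, 40], [-64, -35, 40], [-63, -42, 40], [-69, -53, 40], [-72, -56, 40], [-69, -56, 40], [-60, -35, 40], [-60, -32, 40], [-66, -49, 40], [-66, -42, 42], [-62, -45, 43], [-65, -45, 44]]
scene deck n offset 562 0.0010243444371149507 tilt u,y deg [ 1.22529766 -0.06137209]
 deck y ext [-0.1154455   0.12367423] u min -0.13337092578692866
 paddle pts 41 [-0.06084025 -0.03881666  0.03083149]
[[-60, -34, 17], [-64, -54, 19], [-53, -
[... 1236 characters left out ...]
], [-72, -30, 6], [-60, -32, 40], [-60, -35, 40], [-61, -38, 38], [-60, -42, 37], [-61, -45, 34], [-63, -49, 28], [-66, -53, 15], [-70, -57, 1], [-66, -32, 34], [-64, -35, 40], [-64, -39, 37], [-63, -42, 40], [-62, -45, 43], [-64, -49, 35], [-65, -52, 29], [-67, -56, 24], [-80, -34, 1], [-79, -37, 3], [-67, -39, 39], [-66, -42, 42], [-65, -45, 44], [-66, -49, 40], [-66, -52, 39], [-82, -41, 4], [-71, -43, 37], [-70, -46, 40], [-69, -49, 40], [-69, -53, 40], [-69, -56, 40], [-73, -53, 39]]
mark -0.06582084001688471 -0.022206058917089735 0.003662764965448099
mark -0.042257796238914694 -0.04715868097890134 0.002993631901499895
mark -0.09204141670981536 -0.045535672950900975 0.005003576680586377
```

```bash
cat >> h.py <<'E'
UU=np.array([.9063,0,.4226]);NN=np.array([-.4226,0,.9063]);YY=np.array([0,1.,0])
AX=[-.0655,-.0455]
def sp(th,sgn=1,back=0,n=.032):
    t=np.radians(th); y=sgn*(np.cos(t)*UU+np.sin(t)*YY)
    M=rot(-NN,y); c=np.array([.05,0,.121])+AX[0]*UU+AX[1]*YY+n*NN
    return tcp(c,M,back),eul(M)
E
python3 - <<'E'
from h import *
for sgn in(1,-1):
    for th,b in((153,.1),(153,0),(120,0),(90,0),(45,0),(0,0),(-10,0)):
        p,o=sp(th,sgn,b); q=solver.solve_ik(p,o); print(sgn,th,np.round(p,3),None if q is None else np.round(q))
E
```

```text
1 153 [ 0.511 -0.047  0.353] [ -12.  -14.  121.    4.   49. -161.]
1 153 [ 0.553 -0.051  0.263] [ -11.   -2.  119.    4.   38. -161.]
1 120 [ 0.553 -0.051  0.263] [ -11.   -2.  119.    4.   38. -128.]
1 90 [ 0.553 -0.051  0.263] [-11.  -2. 119.   4.  38. -98.]
1 45 [ 0.553 -0.051  0.263] [-11.  -2. 119.   4.  38. -53.]
1 0 [ 0.553 -0.051  0.263] [-11.  -2. 119.   4.  38.  -8.]
1 -10 [ 0.553 -0.051  0.263] [-11.  -2. 119.   4.  38.   2.]
-1 153 [ 0.511 -0.047  0.353] [-12. -14. 121.   4.  49.  19.]
-1 153 [ 0.553 -0.051  0.263] [-11.  -2. 119.   4.  38.  19.]
-1 120 [ 0.553 -0.051  0.263] [-11.  -2. 119.   4.  38.  52.]
-1 90 [ 0.553 -0.051  0.263] [-11.  -2. 119.   4.  38.  82.]
-1 45 [ 0.553 -0.051  0.263] [-11.  -2. 119.   4.  38. 127.]
-1 0 [ 0.553 -0.051  0.263] None
-1 -10 [ 0.553 -0.051  0.263] None
```

```bash
python3 - <<'E'
from h import *
p,o=sp(153,1,.1); bot.movep(p,o)
p,o=sp(153); bot.move_straight(p,o,v=.1); print(bot.get_contact_force(),np.round(bot.get_joint_pos(),1))
fingers.close_gripper(35); print(bot.get_clock(),bot.get_opening(),bot.get_finger_force())
print("tool-frame F",R.from_euler('xyz',o,degrees=True).inv().apply(bot.get_contact_force()),bot.get_wrist_torque())
s=vision.snapshot("scene"); cv2.imwrite("pics/s3.png",cv2.resize(s["color"][130:270,170:320],(750,600),interpolation=cv2.INTER_CUBIC))
E
```

```text
[1.17706437 0.15419153 0.10987842] [ -11.2   -2.   119.3    4.    37.8 -161.5]
15.975 0.009119749026423162 39.91437792778015
tool-frame F [ 0.14654187  0.90509553 -2.65520613] [ 0.10418147  0.29448876 -0.03385818]
```

View pics/s3.png

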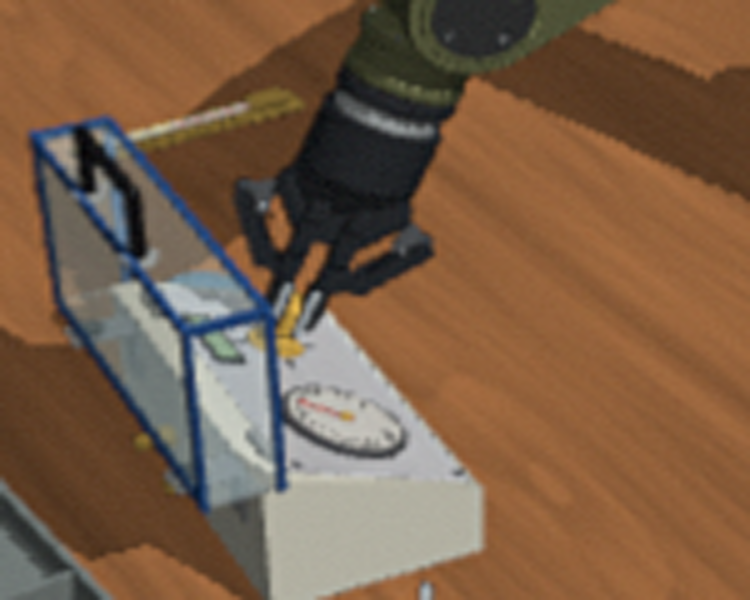

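The paddle is gripped at crop (290,310) with little side load. I'll turn it clockwise with joint 6 and watch the moment about the axis.

```bash
cat >> h.py <<'E'
def tz():
    z=R.from_euler('xyz',bot.get_tool_rot(),degrees=True).as_matrix()[:,2]
    return float(np.dot(bot.get_wrist_torque(),z))
def turn(dq):
    q=np.array(bot.get_joint_pos(),float); return q
E
python3 - <<'E'
from h import *
q=np.array(bot.get_joint_pos(),float); t0=tz(); print(q.round(2),t0)
th=153-0.
while True:
    th0=-(q[5]+8.2)
    step=10 if th0>20 else 3
    q[5]+=step; bot.move_joints(q); t=tz(); f=np.linalg.norm(bot.get_contact_force())
    print(round(-(q[5]+8.2),1),round(t,3),round(f,1),round(bot.get_opening(),4))
    if abs(t)>.35 or f>30 or q[5]>8: break
print(bot.get_clock(),bot.get_joint_pos())
E
```

```text
[ -11.23   -1.93  119.35    4.02   37.78 -161.46] 0.058469581027379786
143.3 0.061 2.5 0.0092
133.3 0.081 5.8 0.009
123.3 0.099 5.8 0.0095
113.3 0.045 7.1 0.0096
103.3 0.067 7.8 0.0091
93.3 0.033 9.2 0.0091
83.3 0.041 9.4 0.0093
73.3 0.022 9.9 0.0092
63.3 0.009 11.2 0.0096
53.3 0.032 11.8 0.0092
43.3 0.038 12.0 0.009
33.3 0.044 14.2 0.0094
23.3 -0.003 14.3 0.0093
13.3 0.097 14.9 0.0092
10.3 0.024 15.2 0.0093
7.3 0.053 15.4 0.0092
4.3 0.06 14.8 0.0088
1.3 0.074 16.0 0.0092
-1.7 -0.522 15.5 0.0092
21.3583 [-11.02028349  -1.88777792 119.31415526   4.31894236  37.66151117
  -6.76960374]
```

```bash
python3 - <<'E'
from h import *
q=np.array([*bot.get_joint_pos()],float); q[5]=-5; bot.move_joints(q); bot.hold(.3); print("stop",tz())
for th in(-2,15,45,75,90): 
    q[5]=-(th+8.2); bot.move_joints(q); print(th,round(tz(),3),round(bot.get_opening(),4))
bot.hold(.3); fingers.open_jaws()
p,o=sp(90,1,.12); p0=np.array(bot.get_tcp_pos()); M=R.from_euler('xyz',bot.get_tool_rot(),degrees=True).as_matrix()
bot.move_straight(p0-M[:,2]*.12,v=.12); bot.movep([.40,.10,.50],eul(rot([0,0,-1],[0,1,0])))
print(bot.get_clock(),bot.get_contact_force())
s=vision.snapshot("top"); t=vision.snapshot("scene")
a=s["color"][140:225,235:325]; b=t["color"][165:265,190:280]
cv2.imwrite("pics/c2.png",np.hstack([cv2.resize(a,(425,400),interpolation=cv2.INTER_CUBIC),cv2.resize(b,(360,400),interpolation=cv2.INTER_CUBIC)]))
E
```

```text
stop -0.9119423105634304
-2 -0.602 0.0094
15 -0.033 0.0092
45 -0.104 0.0097
75 -0.136 0.0095
90 -0.013 0.0094
27.1917 [ 0.96900265 -0.45859271 -0.72595861]
```

View pics/c2.png

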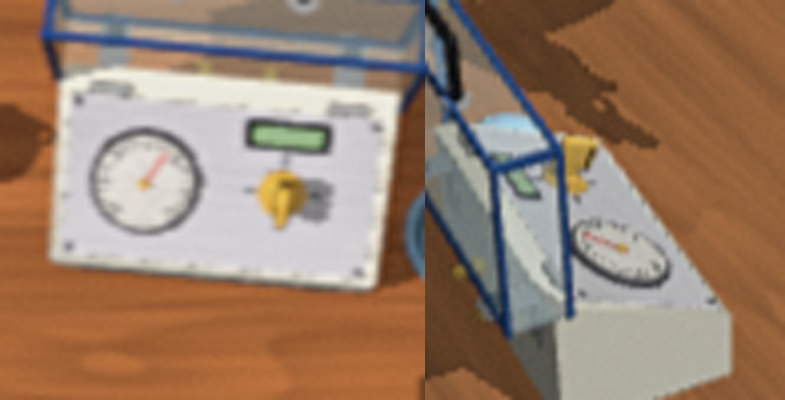

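The paddle now points up and down the slope at crop (284,200), in line with the quarter-turn marks. The cover is still open and the hand is clear of everything.

```bash
python3 -c "
from h import *
print(bot.finish_job())"
```

```text
the job is handed in; nothing more can be done
None
```

The job is handed in: the cover rests open on its stop, the thumbscrew was bottomed and backed off a quarter turn, the arm is clear of everything, and none of its moves went near the other items; no verdict came back from the judging.

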